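# Set up the rivet-setting post

## Task

Set up the rivet-setting post on the leather bench: push the wider, shorter of the two metal guide sleeves all the way down over the thicker spigot of the steel base until it stands on the plate, and let go of it; then take the thicker punch out of the wooden tool block and slide it into that sleeve until its collar rests on the sleeve's rim. Lower both parts under control instead of dropping them, and leave the other tools and containers undisturbed where they are.

Things in the scene. Friction and masses are not known exactly. Their poses are not given: they have to be found in the camera images.
- anvil: rivet-setting base, fixed: dark steel plate 90 (x) x 150 (y) x 20 mm high, origin at the centre of its underside, z up. Two bare steel spigots stand on it, each 45 mm tall above the plate with a chamfered top (last 7 mm): the thick one 30 mm in diameter at y = +40 mm, the slim one 18 mm in diameter at y = -40 mm. It may be turned to any yaw
- spigot_foot (a point): the point on the thick spigot's axis level with the plate's top, 20 mm above the table; the spigot's top is 45 mm higher; axes as the base
- slab: white marble slab, fixed, 110 (x) x 180 (y) x 20 mm high, on which the two sleeves stand; origin at the centre of its underside
- sleeve: guide sleeve to use: loose plain aluminium tube open at both ends, outside diameter 50 mm, bore 33 mm, 90 mm long, standing upright on the slab; origin at the centre of its lower end, z along its axis upward; about 0.3 kg
- sleeve_rim (a point): centre of the upper end of that sleeve, 90 mm above its origin; axes as the sleeve
- slim_sleeve: the other sleeve, to be left alone: loose aluminium tube, outside diameter 38 mm, bore 23 mm, 110 mm long, upright on the slab; origin at the centre of its lower end
- block: wooden tool block, fixed, 70 (x) x 200 (y) x 60 mm high, origin at the centre of its underside; two holes 34 mm in diameter, 50 mm deep at y = -68 and +68 mm hold the punches; between them, at its centre, a fixed wooden awl haft 26 mm thick rises 68 mm above the block's top
- punch: punch to use: loose, upright, its shank down in a hole of the block. Steel shank 30 mm in diameter, 45 mm long, chamfered tip (last 5 mm); above it a steel collar 48 mm in diameter, 14 mm thick, that rests on the block; above that a cylindrical wooden handle 32 mm in diameter, 64 mm long; 123 mm long in all. Origin at the centre of the shank's lower end, z upward along the axis; about 0.4 kg
- punch_collar (a point): centre of the underside of that punch's collar, 45 mm above its origin; axes as the punch
- slim_punch: the other punch, to be left alone: the same form with 18 mm shank, 41 mm collar, handle 21 mm in diameter and 50 mm long, 109 mm long in all, standing in the block's other hole; origin at the shank's lower end
- brush_jar: glass jar, 74 mm in diameter, 100 mm tall, with a glue brush whose handle leans out towards the jar's +x to 190 mm height; origin at the centre of its underside. Bystander
- dye_bottle: closed dark bottle, 60 mm in diameter, 160 mm tall, upright; origin at the centre of its underside. Bystander
- thread_cone: cone of thread, foot 68 mm in diameter, 95 mm tall; origin at the centre of its underside. Bystander
- wax_tin: round metal tin, 66 mm in diameter, 45 mm tall; origin at the centre of its underside. Bystander
- mallet: hammer 240 mm long lying along its x axis, less than 50 mm high; origin under its middle. Bystander
- awl: awl lying along its x axis, 155 mm long, 26 mm high; origin under its middle. Bystander
- dividers: steel wing dividers lying flat along its x axis, 145 mm long, 60 mm wide, 15 mm high; origin under their middle. Bystander
Things that resemble listed ones, but are neither listed nor needed, are in the scene too. Leave any pink or purple look-alike of the sleeve alone.

How it is judged (in metres and radians):
On the way, in this order (a step that is already met when the one before it is completed fails the run):
1. the wider sleeve stands on the plate over the thick spigot, let go (z of sleeve in the frame of spigot_foot between -0.003 and 0.003 m and horizontal distance between sleeve and spigot_foot below 0.004 m and angle between sleeve's own z axis and vertical below 0.06 rad and contact force between the fingers and sleeve below 0.1 N), for 0.2 s.
2. the thicker punch is in the sleeve with its collar on the rim (z of sleeve in the frame of spigot_foot between -0.003 and 0.003 m and horizontal distance between sleeve and spigot_foot below 0.004 m and angle between sleeve's own z axis and vertical below 0.06 rad and horizontal distance between punch_collar and sleeve_rim below 0.005 m and z of punch_collar in the frame of sleeve_rim between -0.003 and 0.003 m and angle between punch's own z axis and vertical below 0.08 rad), for 0.2 s.
At the end, for the whole second after the job is handed in: The wider sleeve stands on the base plate over the thick spigot (lower end within 3 mm of the plate, axis within 4 mm, upright within 0.06 rad), the thicker punch is in it with its collar within 3 mm of the sleeve's rim and 5 mm of its centre, upright within 0.08 rad, both at rest and released (all of step 2 and linear speed of each of sleeve, punch below 0.02 m/s); the robot touches nothing.
It fails at once if another tool or container is moved by more than 30 mm (jar, bottle, cone, tin, hammer, awl, dividers, slim sleeve, slim punch) (distance of any of brush_jar, dye_bottle, thread_cone, wax_tin, mallet, awl, dividers, slim_sleeve, slim_punch from where it was at the start of the episode above 0.03 m).
It fails at once if the sleeve is dropped over the spigot (faster than 0.4 m/s there) (horizontal distance between sleeve and spigot_foot below 0.01 m and z of sleeve in the frame of spigot_foot below 0.045 m and linear speed of sleeve above 0.4 m/s).
It fails at once if the punch is dropped into the sleeve (faster than 0.4 m/s there) (horizontal distance between punch_collar and sleeve_rim below 0.01 m and z of punch_collar in the frame of sleeve_rim below 0.045 m and linear speed of punch above 0.4 m/s).
It also fails if it takes over 72 s, if anything falls off the work surface, if the arm or the gripper's body presses on something with over 40 N, if the wrist force passes 120 N, or if a joint passes its speed limit or range.

## Robot

A 6-joint arm with a two-finger parallel gripper is mounted at the origin on the work surface. World frame = base frame: x ahead of the robot, y to its left, z up, the work surface at z = 0. Lengths are in mm, angles in rad, forces in N, time in s.
With the tool pointing down it reaches from about 350 to 775 mm from the base axis. Payload 7.3 kg.
Tool frame: the origin (TCP) lies at the very end of the fingers, on their centre line; the grasp point (between the pads) lies 19 mm behind it; x points along the fingers, z is the direction in which the jaws open and shut, and the axes are right-handed (so a half turn about x gives the same grasp; the last joint's range is limited). The gripper opens to 92 mm and grips with 3 to 60 N. Pads are 19 mm wide; open, the fingers measure 130 mm over their backs; the gripper's body (75 mm by 190 mm) begins 47 mm behind the grasp point.
Start: joints at [-1.294, 0.342, 1.524, -0, 1.275, -0.146], TCP at [215.439, -478.78, 226.741] pointing down, gripper open.
Joint ranges: [-2.53, 2.53], [-0.77, 2.02], [0.04, 2.7], [-1, 4.14], [0.28, 2.66], [-3.11, 3.11]. Speed limits (rad/s): [2.57, 2.57, 3.14, 3.14, 3.14, 3.14].

## Interface

Orientations are given as [roll, pitch, yaw] about the fixed x, y, z axes, in that order (R = Rz(yaw) Ry(pitch) Rx(roll)).
In Python, from plant import * gives the robot as it stands.
- The arm moves only by the tool carry_out, never from a script. Its argument "rows" is a list of rows, each a list of 4 numbers: the shift along the world's x, y, z in mm, then the turn about the world's z in degrees. In form: [[x, y, z, twist], ...]. A call has 1 to 20 rows; each row is the pose to reach, as a shift and turn from the pose measured when the call began; what a row does not reach only later rows make up. A row lasts 1/12 s, in which the tool goes at most 41.7 mm and 7.16 degrees, less where a joint would pass 70% of its speed; a pose out of reach is approached as far as the arm can. A call with a gripper value outside its range is refused whole. "hand" is the finger opening in mm, from 0 to 91.8, set as the call begins (left out, the last holds). The fingers move at their own pace and stop on an object; the grip force is fixed at half the most. Time passes only in rows, so rows that repeat a pose let the fingers close. It gives the time, the measured TCP pose, the force and the opening at its end, in the units of the state.
- get_obs(): the state, without advancing time (a new reading comes with each control period).
- capture(name): name is "side" or "top" or "wrist"; returns the picture (400x640x3 uint8, red, green, blue); there is no depth.
- camera_info(name): a dict with "camera_matrix" (3x3 intrinsics, pixels), "dist" ([k1, k2, p1, p2, k3] as OpenCV has them; the pictures are not rectified), "pose" (4x4, takes a point from camera to world coordinates); the wrist camera has in their place "mount" (4x4, takes a point from camera to tool coordinates, whose origin is the TCP and whose axes are the tool frame's). Camera axes: x right, y down, z forward; pixel columns grow to the right and rows downward; lengths in mm; the calibration is good to about 2 mm. A picture is of the moment at which its call begins: read the wrist's pose just before it. camera_info takes no time and is no camera call.
- close_job(): hands the job in, once; it reports no verdict.
The state is a dict: "time": time; "joint_positions": joint angles; "dq": joint speeds; "tau": joint torques, N m; "tool_pos": TCP position; "tcp_rot": TCP orientation; "contact_force": force on the tool from outside, world axes, zero at the start; "moment": the same for the moment, N m; "grip_width": finger opening in mm.
Only numpy, scipy, OpenCV 4.12 (cv2) and the standard library are available. Lean on these libraries where they do the work, as an engineer would, in place of code of your own. Each camera call takes 0.05 s, during which the arm holds its last target. There are 200 camera calls.

## Working session

There is one attempt and no reset: what is moved stays moved. The work goes in short steps, Python scripts to look and compute and a tool call to move; the robot and the scene stay as the last step left them, time stands still between calls to the robot, and variables do not carry over. Pictures are saved under pics/ and viewed, about 8 in all and at most 12, crops included, and the job is handed in when it is done.

Besides the shell and the picture viewer there is one more tool, called by a JSON object that holds its "op" and its "data". carry_out: Moves the arm, as the interface text tells. Its arguments: {"type":"object","properties":{"rows":{"type":"array"},"hand":{"type":"number"}},"required":["rows"]}

```bash
mkdir -p pics; ls
python3 - <<'E'
from plant import *
import cv2,numpy as np
print(get_obs())
for n in ["side","top","wrist"]:
    i=camera_info(n); print(n,{k:np.round(v,3).tolist() if not isinstance(v,str) else v for k,v in i.items()})
    cv2.imwrite(f"pics/{n}0.png",capture(n)[:,:,::-1])
E
```

```text
pics
{'time': 0.0, 'joint_positions': array([-1.29400468e+00,  3.42741823e-01,  1.52503299e+00, -1.31528908e-05,
        1.27542899e+00, -1.45956089e-01]), 'dq': array([ 0.00025673, -0.00013831,  0.00032281,  0.000484  , -0.00044229,
       -0.00072051]), 'tau': array([-1.46781302e-03, -4.31246245e+01, -2.44219333e+01,  7.17184972e-02,
        5.59122430e-02, -1.17765535e-04]), 'tool_pos': array([ 215.31082671, -478.35139558,  226.02949682]), 'tcp_rot': array([3.00344272, 1.56918513, 1.85539797]), 'contact_force': array([0.18246166, 0.74311299, 0.58743055]), 'moment': array([-0.03373071, -0.02367982,  0.0244379 ]), 'grip_width': 91.95018563766386}
side {'camera_matrix': [[451.447, 0.0, 320.121], [0.0, 451.447, 197.659], [0.0, 0.0, 1.0]], 'dist': [-0.0, 0.0, 0.0, 0.0, 0.0], 'pose': [[0.98, -0.106, 0.17, 360.234], [-0.201, -0.533, 0.822, -1063.514], [0.003, -0.839, -0.544, 794.286], [0.0, 0.0, 0.0, 1.0]]}
top {'camera_matrix': [[431.811, 0.0, 320.312], [0.0, 431.811, 198.311], [0.0, 0.0, 1.0]], 'dist': [0.015, 0.0, 0.0, 0.0, 0.0], 'pose': [[0.002, -0.994, 0.11, 439.682], [-1.0, 0.0, 0.024, -17.543], [-0.024, -0.11, -0.994, 1569.15], [0.0, 0.0, 0.0, 1.0]]}
wrist {'camera_matrix': [[309.717, 0.0, 320.215], [0.0, 309.717, 200.211], [0.0, 0.0, 1.0]], 'dist': [-0.026, 0.0, 0.0, 0.0, 0.0], 'mount': [[-0.001, -0.252, 0.968, -158.884], [-0.0, -0.968, -0.252, 67.185], [1.0, -0.001, 0.001, 0.785], [0.0, 0.0, 0.0, 1.0]]}
```

View pics/top0.png

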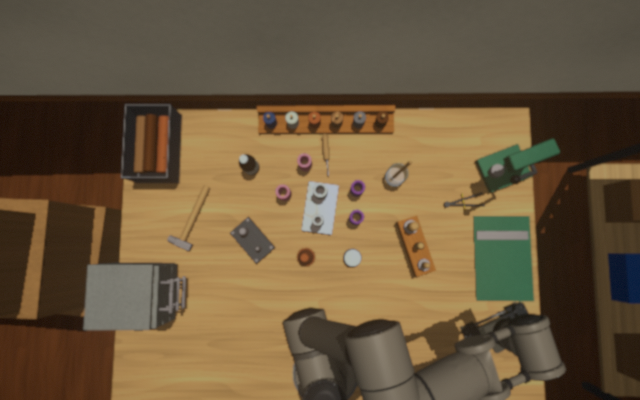

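View pics/side0.png

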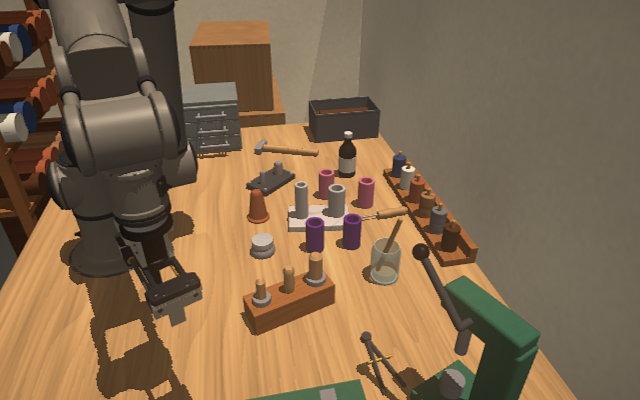

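The top view shows the slab at (320,208) with the sleeves at (320,190) and (318,220). The base is at (252,240) and the block at (416,246), with punches at (410,228) and (423,265). In the side view, the shorter and wider sleeve is the far-x one at (337,200), and the thicker punch is at (316,265).

Look-alikes of the sleeve in the top view:
- pink tubes at (304,162) and (284,192)
- purple tubes at (358,188) and (356,218)
- the slim sleeve at (318,220)

I choose the grey sleeve at (320,190), and the punch at (410,228).

```bash
cat > h.py <<'E'
from plant import *
import cv2,numpy as np
from scipy.spatial.transform import Rotation as Ro
def tool():
    o=get_obs(); T=np.eye(4); T[:3,:3]=Ro.from_euler('xyz',o['tcp_rot']).as_matrix(); T[:3,3]=o['tool_pos']; return T
def cam(n):
    i=camera_info(n); P=np.array(i['pose']) if 'pose' in i else tool()@np.array(i['mount'])
    return np.array(i['camera_matrix']),np.array(i['dist']),P
def ray(c,uv,z):
    K,d,P=c; p=cv2.undistortPoints(np.array(uv,float).reshape(-1,1,2),K,d).reshape(-1,2)
    D=np.c_[p,np.ones(len(p))]@P[:3,:3].T; o=P[:3,3]
    return (o+D*((z-o[2])/D[:,2])[:,None])[:,:2]
def proj(c,X):
    K,d,P=c; R=P[:3,:3].T; X=np.array(X,float).reshape(-1,3)
    return cv2.projectPoints(X,cv2.Rodrigues(R)[0],-R@P[:3,3],K,d)[0].reshape(-1,2)
E
python3 - <<'E'
from h import *
c=cam("top")
for n,u,z in [("sleeve",(320,189),110),("slim",(318,220),130),("thick",(243,231),65),("thin",(258,249),65),("P",(410,227),138),("haft",(418,246),128),("p",(423,264),124),("slab",(320,208),20)]: print(n,ray(c,[u],z).round())
T=tool(); print(T[:3,:3].round(3))
a=cv2.imread("pics/top0.png")[140:290,160:450]; cv2.imwrite("pics/crop1.png",cv2.resize(a,(800,414),interpolation=cv2.INTER_CUBIC))
E
```

```text
sleeve [[633.  18.]]
slim [[526.  24.]]
thick [[491. 288.]]
thin [[429. 234.]]
P [[ 503. -279.]]
haft [[ 441. -306.]]
p [[ 382. -321.]]
slab [[576.  21.]]
[[-0.     0.912  0.41 ]
 [ 0.001  0.41  -0.912]
 [-1.     0.    -0.001]]
```

View pics/crop1.png

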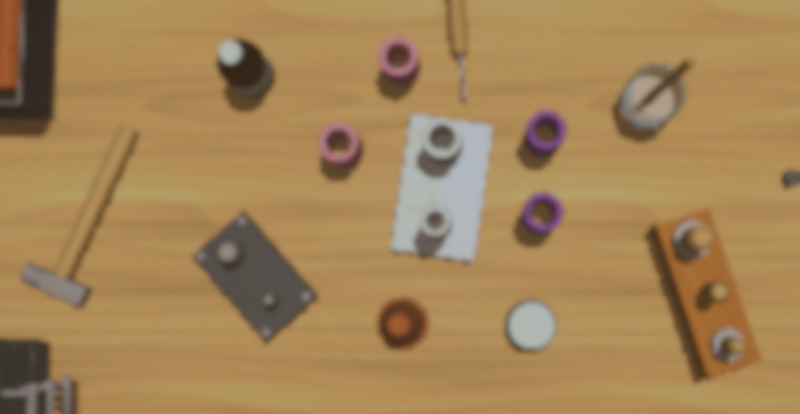

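The crop confirms the choice: the upper grey tube is wider than the lower one, the thick spigot is the upper-left one on the base, and the upper punch in the block is the thicker.

I'll move over the punch first to measure it up close.

{"op": "carry_out", "data": {"hand": 91.8, "rows": [[30,20,5,0],[60,42,10,-1],[90,63,10,-2],[120,84,10,-3],[150,105,10,-4],[180,126,10,-5],[210,147,10,-5],[240,168,10,-5],[265,184,8,-5],[280,195,6,-5],[285,198,4,-5],[285,198,4,-5],[285,198,4,-5],[285,198,4,-5]]}}

```text
time: 1.32
tool_pos: [499.4, -281.3, 230.2]
tcp_rot: [-2.817, 1.57, 2.23]
contact_force: [0.3, 0.2, -0.4]
grip_width: 91.5
```

Run:
```python
from h import *
T=tool(); c=cam("wrist"); im=capture("wrist")[:,:,::-1]; cv2.imwrite("pics/w1.png",im)
print(T.round(3).tolist(), c[2].round(1).tolist())
```

```text
[[-0.001, 0.945, 0.328, 499.404], [0.001, 0.328, -0.945, -281.346], [-1.0, -0.0, -0.001, 230.212], [0.0, 0.0, 0.0, 1.0]] [[0.3, -0.9, -0.2, 563.3], [-0.9, -0.3, -0.1, -260.2], [-0.0, 0.3, -1.0, 389.1], [0.0, 0.0, 0.0, 1.0]]
```

View pics/w1.png

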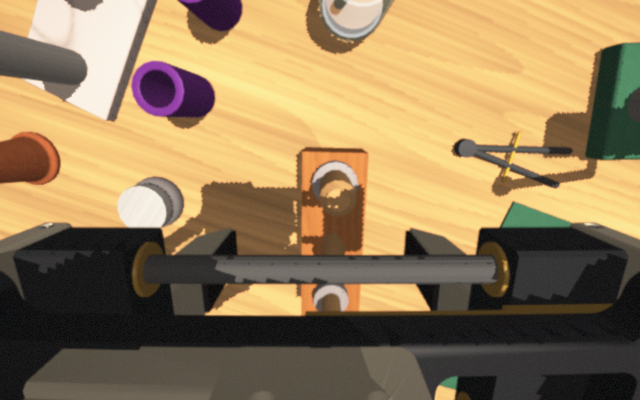

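The wrist view shows the thick punch with its collar at (335,183), in the block whose edges are at u=301–367. The block is aligned with the picture. A purple tube is at (160,90), the slim sleeve at (40,60) and the tin at (150,203).

Next I'll measure the collar with a saturation mask.

```bash
cat >> h.py <<'E'
def circ(pts):  # algebraic circle fit, trimmed
    p=pts
    for k in range(4):
        A=np.c_[2*p,np.ones(len(p))]; s=np.linalg.lstsq(A,(p**2).sum(1),rcond=None)[0]
        r=np.sqrt(s[2]+s[0]**2+s[1]**2); e=abs(np.hypot(*(p-s[:2]).T)-r); p=p[e<max(2.0*np.median(e),0.6)]
    return s[:2].round(1),round(float(r),1),len(p),round(float(e.mean()),2)
E
python3 - <<'E'
from h import *
im=cv2.imread("pics/w1.png"); c=cam("wrist")
u0,v0,u1,v1=290,140,380,235
a=im[v0:v1,u0:u1]; h=cv2.cvtColor(a,cv2.COLOR_BGR2HSV)
m=(h[:,:,1]<75).astype(np.uint8)*255
m=cv2.morphologyEx(m,cv2.MORPH_OPEN,np.ones((2,2)))
n,l,st,ce=cv2.connectedComponentsWithStats(m); print(st[1:][st[1:,4]>40],ce[1:][st[1:,4]>40]+[u0,v0])
cs=max(cv2.findContours(m,cv2.RETR_EXTERNAL,cv2.CHAIN_APPROX_NONE)[0],key=lambda q:cv2.boundingRect(q)[2])
hl=cv2.convexHull(cs)[:,0]+[u0,v0]; print(circ(ray(c,hl,74)),hl.min(0),hl.max(0))
print(proj(c,[[499.4,-281.3,74]]))
out=np.hstack([cv2.resize(a,None,fx=4,fy=4,interpolation=2),cv2.resize(cv2.cvtColor(m,8),None,fx=4,fy=4)])
cv2.imwrite("pics/c2.png",out)
E
```

```text
[[ 23  22  46  37 602]] [[333.60797342 175.2076412 ]]
(array([ 506.9, -296.5]), 23.4, 21, 0.11) [313 162] [358 198]
[[319.26532833 186.40571664]]
```

View pics/c2.png

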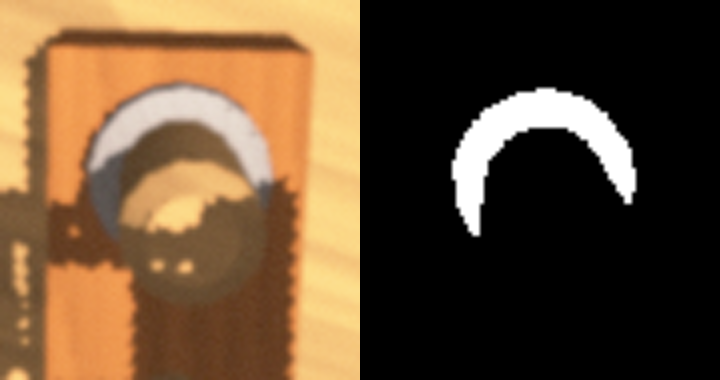

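{"op": "carry_out", "data": {"rows": [[12,30,0,0],[28,65,0,0],[44,100,0,0],[60,135,0,0],[76,170,0,0],[92,205,0,0],[106,238,0,0],[120,270,0,0],[130,292,0,0],[134,300,0,0],[134,300,0,0],[134,300,0,0],[134,300,0,0]]}}

```text
time: 2.45
tool_pos: [632.9, 16.5, 230.5]
tcp_rot: [-2.234, 1.57, 2.811]
contact_force: [0.3, -0.3, 0.0]
grip_width: 91.9
```

Run:
```python
from h import *
T=tool(); c=cam("wrist"); im=capture("wrist")[:,:,::-1]; cv2.imwrite("pics/w2.png",im)
p=ray(cam("top"),[(320,189)],110)[0]; print(T[:3,3],proj(c,[[*p,110]]))
```

```text
[632.9169272   16.52039768 230.47025501] [[317.20502789 193.92412047]]
```

View pics/w2.png

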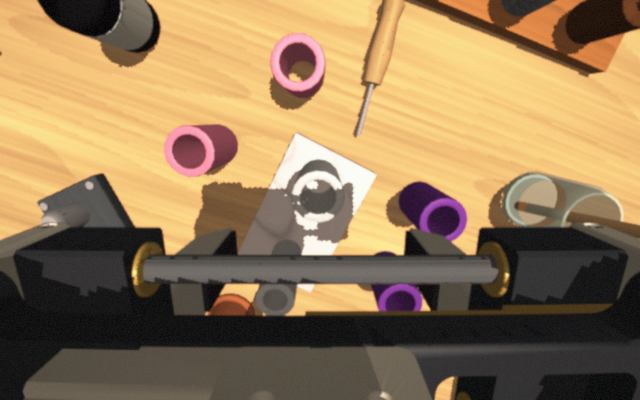

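The wrist view shows the wide sleeve's rim at (318,197), with the slim sleeve at (275,296), the purple tube at (437,215) and the pink tube at (190,150).

Run:
```python
from h import *
im=cv2.imread("pics/w2.png"); c=cam("wrist")
u0,v0,u1,v1=278,155,362,235
a=im[v0:v1,u0:u1]; g=cv2.cvtColor(a,6)
out=[cv2.resize(a,None,fx=4,fy=4,interpolation=2)]
for t in (110,140,):
    m=(g>t).astype(np.uint8)*255; out.append(cv2.resize(cv2.cvtColor(m,8),None,fx=4,fy=4))
    for q in cv2.findContours(m,cv2.RETR_LIST,cv2.CHAIN_APPROX_NONE)[0]:
        if len(q)>60: print(t,len(q),circ(ray(c,q[:,0]+[u0,v0],110)))
x=np.hstack(out); cv2.imwrite("pics/c3.png",cv2.resize(x,(800,int(800*x.shape[0]/x.shape[1]))))
```

```text
110 173 (array([635.1,  19.8]), 25.4, 120, 2.64)
110 80 (array([646.9,  26.2]), 15.6, 47, 1.24)
110 360 (array([632.1,  15.8]), 41.5, 248, 2.44)
140 98 (array([612. ,  17.7]), 15.1, 39, 0.7)
140 465 (array([634.8,  12.2]), 37.1, 262, 5.3)
```

View pics/c3.png

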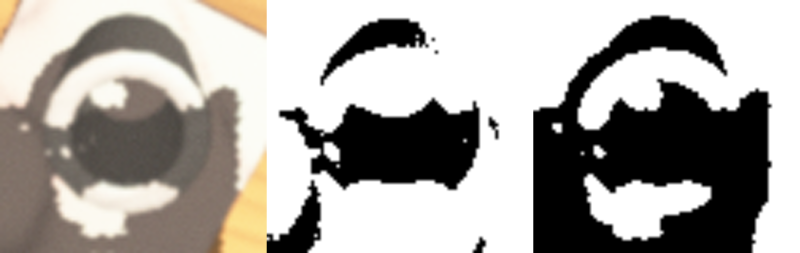

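The gripper's shadow breaks the rim mask. By eye, the rim circle's centre is about (317.8,195.9) in the picture. I'll cross-check it with a Hough circle.

Run:
```python
from h import *
im=cv2.imread("pics/w2.png"); c=cam("wrist"); g=cv2.cvtColor(im,6)[155:235,278:362]
g=cv2.resize(g,None,fx=4,fy=4,interpolation=2); g=cv2.createCLAHE(3,(4,4)).apply(g)
for lo,hi in ((62,82),(95,122)):
    for p2 in(25,15):
        h=cv2.HoughCircles(g,cv2.HOUGH_GRADIENT,1,30,param1=80,param2=p2,minRadius=lo,maxRadius=hi)
        if h is not None:
            for q in h[0][:3]: uv=q[:2]/4+[278-.375,155-.375]; print(lo,p2,uv.round(1),(q[2]/4).round(1),ray(c,[uv],110).round(1))
print(ray(c,[(317.8,195.9)],110), "punch tool-frame check")
```

```text
62 25 [316.8 196. ] 18.2 [[630.8  18.2]]
62 25 [318.5 179.2] 20.1 [[646.3  21.8]]
62 25 [322.  188.2] 18.2 [[639.4  16. ]]
62 15 [316.8 196. ] 18.2 [[630.8  18.2]]
62 15 [319. 179.] 19.5 [[646.7  21.5]]
62 15 [311.2 189.5] 17.6 [[635.  25.]]
95 25 [318.5 196.5] 25.7 [[630.9  16.5]]
95 25 [318.2 186.5] 25.7 [[639.8  19.8]]
95 15 [318.5 196.5] 25.7 [[630.9  16.5]]
95 15 [323.  188.2] 29.2 [[639.7  15.2]]
95 15 [323.2 206.5] 29.8 [[623.2   9.2]]
[[631.25349439  17.34574675]] punch tool-frame check
```

{"op": "carry_out", "data": {"rows": [[-2,1,-15,0],[-2,1,-45,0],[-2,1,-75,0],[-2,1,-105,0],[-2,1,-130,0],[-2,1,-145,0],[-2,1,-151,0],[-2,1,-152,0],[-2,1,-152,0],[-2,1,-152,0]]}}

```text
time: 3.33
tool_pos: [631.9, 16.9, 80.2]
tcp_rot: [1.284, 1.569, 0.044]
contact_force: [0.5, -0.1, 0.1]
grip_width: 91.7
```

{"op": "carry_out", "data": {"hand": 40, "rows": [[0,0,0,0],[0,0,0,0],[0,0,0,0],[0,0,0,0],[0,0,0,0],[0,0,0,0],[0,0,0,0],[0,0,0,0],[0,0,0,0],[0,0,0,0]]}}

```text
time: 4.17
tool_pos: [631.8, 17.1, 80.1]
tcp_rot: [1.421, 1.569, 0.182]
contact_force: [0.2, 1.0, 0.2]
grip_width: 48.5
```

{"op": "carry_out", "data": {"rows": [[0,0,10,0],[0,0,35,0],[0,0,65,0],[0,0,95,0],[0,0,120,0],[-8,14,130,0],[-22,42,132,0],[-38,74,132,0],[-56,107,132,0],[-74,141,132,0],[-92,176,132,0],[-110,210,132,0],[-126,240,132,0],[-136,260,132,0],[-140,270,132,0],[-140,270,132,0],[-140,270,132,0],[-140,270,132,0]]}}

```text
time: 5.67
tool_pos: [492.1, 286.2, 211.9]
tcp_rot: [0.976, 1.569, -0.264]
contact_force: [0.5, -0.6, -2.3]
grip_width: 48.9
```

Run:
```python
from h import *
T=tool(); c=cam("wrist"); im=capture("wrist")[:,:,::-1]; cv2.imwrite("pics/w3.png",im)
o=get_obs(); print(T.round(3).tolist(),o['contact_force'],o['grip_width'])
```

```text
[[0.002, 0.946, 0.324, 492.066], [-0.0, 0.324, -0.946, 286.166], [-1.0, 0.001, 0.001, 211.868], [0.0, 0.0, 0.0, 1.0]] [ 0.07765318 -1.00474011 -2.33218843] 48.64271621786294
```

View pics/w3.png

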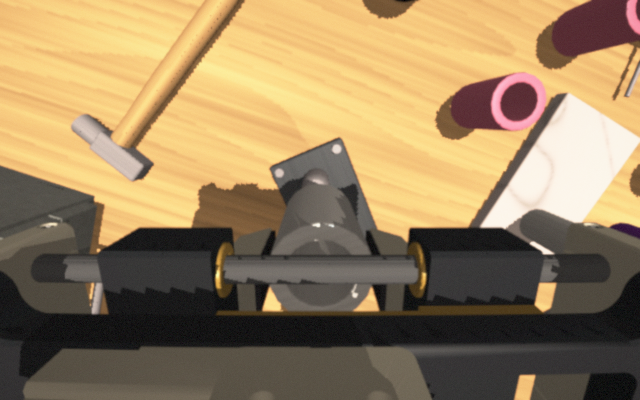

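The held sleeve hides most of the spigot, whose top shows at (318,178). I'll back off by 70 mm so the base is clear.

{"op": "carry_out", "data": {"rows": [[-20,-7,0,0],[-45,-16,0,0],[-62,-22,0,0],[-66,-23,0,0],[-66,-23,0,0],[-66,-23,0,0],[-66,-23,0,0]]}}

```text
time: 6.3
tool_pos: [427.6, 262.9, 212.0]
tcp_rot: [1.275, 1.568, 0.032]
contact_force: [-0.2, 0.6, -2.6]
grip_width: 48.8
```

Run:
```python
from h import *
T=tool(); c=cam("wrist"); np.savez("w4.npz",K=c[0],d=c[1],P=c[2],T=T)
im=capture("wrist")[:,:,::-1]; cv2.imwrite("pics/w4.png",im)
print(T[:3,3])
a=cv2.resize(im[90:190,250:400],None,fx=4,fy=4,interpolation=2)
b=cv2.resize(im[205:325,245:395],None,fx=4,fy=4,interpolation=2)
b=cv2.convertScaleAbs(b,alpha=2)
x=np.vstack([a,b]); cv2.imwrite("pics/c4.png",cv2.resize(x,None,fx=.68,fy=.68)); print(x.shape)
```

```text
[427.60222269 262.89890754 212.04829661]
(880, 600, 3)
```

View pics/c4.png

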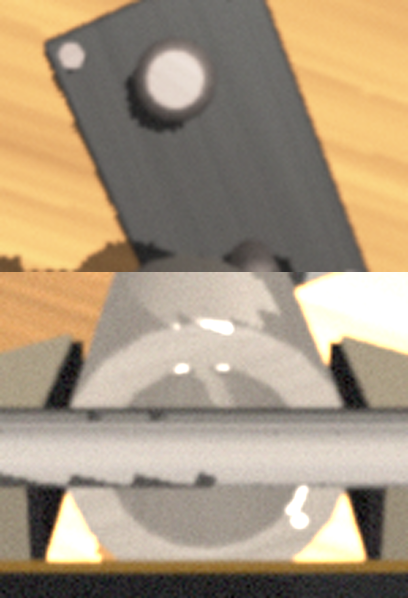

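The crop shows the spigot's top face at about (314.3,119.4) in the picture, and the held sleeve's rim centre at about (320.9,274.1).

Run:
```python
from h import *
z=np.load("w4.npz"); c=(z['K'],z['d'],z['P']); T=z['T']; im=cv2.imread("pics/w4.png")
g=cv2.cvtColor(im,6)[100:140,295:335]
for t in (110,125,140):
    m=(g>t).astype(np.uint8); cs=max(cv2.findContours(m,0,1)[0],key=len); q=cs[:,0]+[295,100]; f=circ(ray(c,q,65)); print("spigot",t,f,f[0]-T[:2,3])
for v in (273,274.1,275.2):
    p=ray(c,[(320.9,v)],T[2,3]+29.9)[0]; print("rim",p,p-T[:2,3], T[:2,1]@(p-T[:2,3]),T[:2,2]@(p-T[:2,3]))
for R in (16.5,25): 
  p=ray(c,[(320.9,274.1)],T[2,3]+29.9)[0]; e=[[*(p+s*R*T[:2,1]),T[2,3]+29.9] for s in(1,-1)]; w=proj(c,e); print(R,((w-[245,205])*2.72+[0,272]).round())
P=ray(c,[(320.2,200)],0); print(T.round(4).tolist())
```

```text
spigot 110 (array([492.3, 289.2]), 11.6, 63, 0.21) [64.69777731 26.30109246]
spigot 125 (array([491.5, 289.5]), 10.8, 63, 0.27) [63.89777731 26.60109246]
spigot 140 (array([491.4, 289.5]), 10.3, 62, 0.22) [63.79777731 26.60109246]
rim [427.1280837  261.53856793] [-0.47413899 -1.3603396 ] -0.8879309712087636 1.134419759433909
rim [426.60076092 261.3585929 ] [-1.00146177 -1.54031464] -1.445118723512973 1.1345124298650326
rim [426.07233429 261.17824089] [-1.5298884  -1.72066665] -2.0034729127898037 1.1346055066816771
16.5 [[206. 369.]
 [206. 546.]]
25 [[206. 319.]
 [206. 588.]]
[[0.0027, 0.9464, 0.3228, 427.6022], [0.0001, 0.3228, -0.9465, 262.8989], [-1.0, 0.0026, 0.0008, 212.0483], [0.0, 0.0, 0.0, 1.0]]
```

{"op": "carry_out", "data": {"rows": [[25,11,0,0],[50,21,0,0],[62,27,0,0],[65,28,-10,0],[65,28,-35,0],[65,28,-60,0],[65,28,-75,0],[65,28,-80,0],[65,28,-80,0],[65,28,-80,0],[65,28,-80,0]]}}

```text
time: 7.27
tool_pos: [493.2, 291.2, 133.1]
tcp_rot: [1.433, 1.566, 0.191]
contact_force: [0.9, 0.1, -2.2]
grip_width: 48.7
```

Run:
```python
from h import *
T=tool(); c=cam("side"); im=capture("side")[:,:,::-1]; cv2.imwrite("pics/s5.png",im)
p=proj(c,[[491.5,289.4,65]])[0]; print(T[:3,3],p); u,v=p.astype(int)
cv2.imwrite("pics/c5.png",cv2.resize(im[v-50:v+40,u-60:u+60],None,fx=6,fy=6,interpolation=2))
```

```text
[493.1622974  291.23151818 133.09869282] [277.24323362 161.35144825]
```

View pics/c5.png

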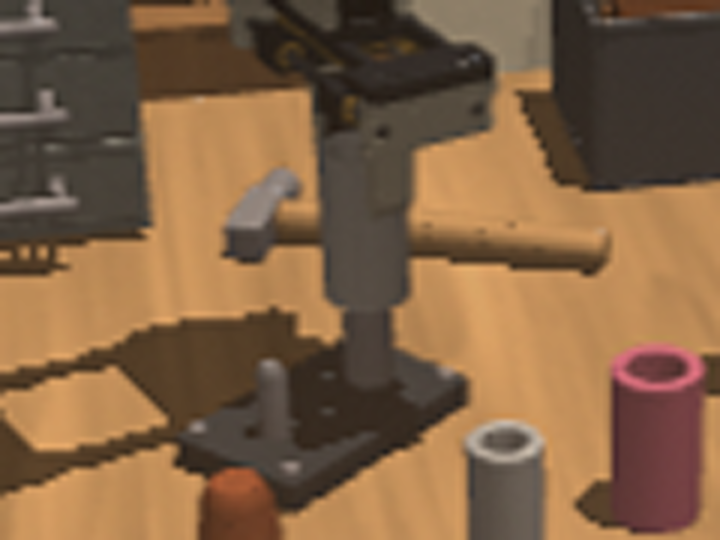

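The side crop shows the sleeve at u≈367 directly above the thick spigot at u≈368. The next step is to lower it slowly.

{"op": "carry_out", "data": {"rows": [[-0.5,-0.3,-5,0],[-0.5,-0.3,-10,0],[-0.5,-0.3,-14,0],[-0.5,-0.3,-18,0],[-0.5,-0.3,-22,0],[-0.5,-0.3,-26,0],[-0.5,-0.3,-26,0],[-0.5,-0.3,-26,0]]}}

```text
time: 7.98
tool_pos: [492.5, 290.9, 106.9]
tcp_rot: [1.408, 1.567, 0.166]
contact_force: [0.2, -0.5, -2.9]
grip_width: 48.9
```

The sleeve is 18 mm over the spigot with no contact force. Continuing down.

{"op": "carry_out", "data": {"rows": [[0,0,-5,0],[0,0,-10,0],[0,0,-15,0],[0,0,-19,0],[0,0,-22,0],[0,0,-24,0],[0,0,-26,0],[0,0,-27,0],[0,0,-27,0],[0,0,-27,0]]}}

```text
time: 8.82
tool_pos: [492.7, 291.0, 80.1]
tcp_rot: [1.428, 1.566, 0.186]
contact_force: [-0.2, 0.6, -1.5]
grip_width: 48.6
```

{"op": "carry_out", "data": {"rows": [[0,0,-1,0],[0,0,-1.5,0],[0,0,-1.5,0],[0,0,-1.5,0]]}}

```text
time: 9.15
tool_pos: [493.0, 291.1, 80.0]
tcp_rot: [1.466, 1.565, 0.224]
contact_force: [-2.2, -1.3, 7.6]
grip_width: 48.6
```

The sleeve is seated, with 8 N upward on the tool. I'll open the fingers and rise.

{"op": "carry_out", "data": {"hand": 91.8, "rows": [[0,0,0,0],[0,0,0,0],[0,0,0,0],[0,0,0,0],[0,0,0,0],[0,0,0,0],[0,0,0,0],[0,0,0,0],[0,0,0,0],[0,0,0,0]]}}

```text
time: 9.98
tool_pos: [493.0, 291.1, 80.0]
tcp_rot: [1.469, 1.565, 0.227]
contact_force: [0.9, -0.4, 0.6]
grip_width: 92.1
```

{"op": "carry_out", "data": {"rows": [[0,0,10,0],[0,0,35,0],[0,0,70,0],[0,0,105,0],[0,0,135,0],[0,0,148,0],[0,0,150,0],[0,0,150,0],[0,0,150,0]]}}

```text
time: 10.73
tool_pos: [492.4, 290.9, 228.9]
tcp_rot: [1.391, 1.567, 0.149]
contact_force: [-0.8, -0.7, 0.4]
grip_width: 91.5
```

Run:
```python
from h import *
T=tool(); c=cam("wrist"); im=capture("wrist")[:,:,::-1]; cv2.imwrite("pics/w6.png",im)
p=proj(c,[[491.5,289.4,110]])[0]; print(T[:3,3],p); u,v=p.astype(int); np.savez("w6.npz",K=c[0],d=c[1],P=c[2],T=T)
a=cv2.resize(im[v-45:v+45,u-50:u+50],None,fx=4,fy=4,interpolation=2); print(u,v)
s=capture("side")[:,:,::-1]; b=cv2.resize(s[110:200,230:330],None,fx=4,fy=4,interpolation=2)
cv2.imwrite("pics/c6.png",np.hstack([a,b]))
```

```text
[492.40246465 290.86887054 228.94246981] [320.2694974  196.89316167]
320 196
```

View pics/c6.png

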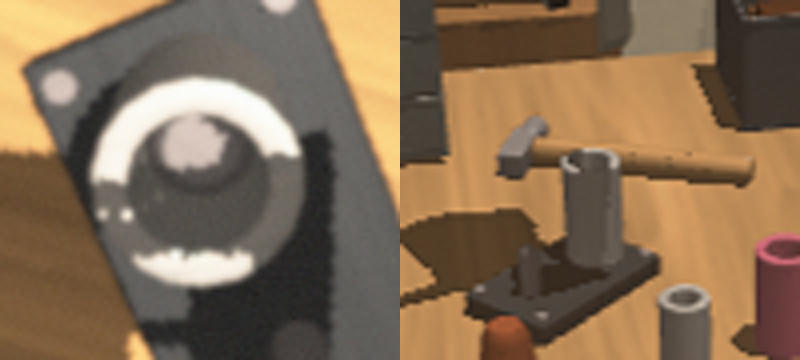

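The sleeve stands upright on the plate around the spigot. Its rim centre is at about (319.2,196.7) in the wrist picture, and the fingers are clear of it. Now back to the punch.

Run:
```python
from h import *
z=np.load("w6.npz"); c=(z['K'],z['d'],z['P']); im=cv2.imread("pics/w6.png")
print(ray(c,[(319.0,196.5)],110))
g=cv2.cvtColor(im,6)[151:241,270:370]; g=cv2.resize(g,None,fx=4,fy=4,interpolation=2); g=cv2.createCLAHE(3,(4,4)).apply(g)
for lo,hi in ((62,82),(98,115)):
    h=cv2.HoughCircles(g,cv2.HOUGH_GRADIENT,1,30,param1=80,param2=20,minRadius=lo,maxRadius=hi)
    for q in h[0][:2]: uv=q[:2]/4+[270-.375,151-.375]; print(uv,q[2]/4,ray(c,[uv],110))
```

```text
[[491.47575387 290.63105093]]
[319.25 196.75] 18.425 [[491.32514466 290.33583508]]
[313.   191.75] 20.075 [[493.95474714 297.30622903]]
[318.5 196. ] 26.95 [[491.7767866  291.22111788]]
```

{"op": "carry_out", "data": {"rows": [[0,-20,0,0],[0,-55,0,0],[2,-93,0,0],[4,-131,0,0],[5,-169,0,0],[6,-207,0,0],[7,-245,0,0],[8,-283,0,0],[9,-321,0,0],[10,-359,0,0],[11,-397,0,0],[12,-435,0,0],[13,-473,0,0],[14,-511,0,0],[14,-545,0,0],[14,-570,0,0],[14,-583,0,0],[14,-586,0,0],[14,-586,0,0],[14,-586,0,0]]}}

```text
time: 12.5
tool_pos: [506.3, -293.7, 227.9]
tcp_rot: [1.809, 1.568, 0.569]
contact_force: [0.5, 0.2, -0.4]
grip_width: 92.0
```

{"op": "carry_out", "data": {"rows": [[0,-2,-15,0],[0,-2,-45,0],[0,-2,-75,0],[0,-2,-102,0],[0,-2,-122,0],[0,-2,-133,0],[0,-2,-138,0],[0,-2,-138,0],[0,-2,-138,0],[0,-2,-138,0]]}}

```text
time: 13.33
tool_pos: [507.2, -296.0, 91.4]
tcp_rot: [1.185, 1.566, -0.055]
contact_force: [0.6, -0.1, 0.3]
grip_width: 91.8
```

{"op": "carry_out", "data": {"hand": 24, "rows": [[0,0,0,0],[0,0,0,0],[0,0,0,0],[0,0,0,0],[0,0,0,0],[0,0,0,0],[0,0,0,0],[0,0,0,0],[0,0,0,0],[0,0,0,0],[0,0,0,0],[0,0,0,0]]}}

```text
time: 14.33
tool_pos: [506.9, -295.2, 91.4]
tcp_rot: [1.572, 1.567, 0.332]
contact_force: [-1.1, 4.3, 3.7]
grip_width: 31.4
```

{"op": "carry_out", "data": {"rows": [[0,0,6,0],[0,0,16,0],[0,0,28,0],[0,0,45,0],[0,0,65,0],[0,0,90,0],[0,0,115,0],[0,0,137,0],[0,0,145,0],[0,0,145,0],[0,0,145,0],[0,0,145,0]]}}

```text
time: 15.33
tool_pos: [506.1, -294.7, 234.5]
tcp_rot: [2.583, 1.568, 1.342]
contact_force: [-0.7, 0.3, -6.1]
grip_width: 31.4
```

Run:
```python
from h import *
T=tool(); c=cam("wrist"); np.savez("w7.npz",K=c[0],d=c[1],P=c[2],T=T)
im=capture("wrist")[:,:,::-1]; cv2.imwrite("pics/w7.png",im)
print(T.round(4).tolist(),proj(c,[[*T[:2,3],T[2,3]+46.6],[*T[:2,3],T[2,3]-17.4]]))
a=cv2.resize(cv2.convertScaleAbs(im[150:330,230:410],alpha=1.5),None,fx=3,fy=3,interpolation=2)
cv2.imwrite("pics/c7.png",a)
```

```text
[[0.0007, 0.9459, 0.3243, 506.088], [0.0032, 0.3243, -0.9459, -294.7169], [-1.0, 0.0017, -0.0027, 234.5091], [0.0, 0.0, 0.0, 1.0]] [[317.86288652 290.65036126]
 [318.84640867 234.46571409]]
```

View pics/c7.png

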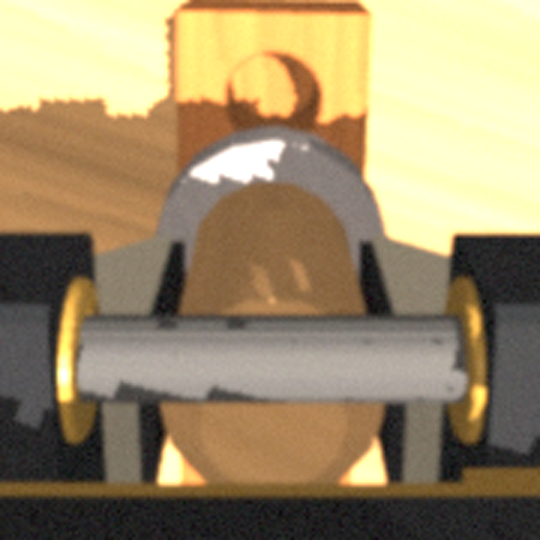

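The punch is held upright and clear of its hole. The collar's upper arc tops out at crop (271,128), which is (320.3,192.7) in the full picture.

Run:
```python
from h import *
z=np.load("w7.npz"); c=(z['K'],z['d'],z['P']); T=z['T']; im=cv2.imread("pics/w7.png")
Z=T[2,3]-17.4
g=cv2.GaussianBlur(im,(3,3),0).astype(int); sat=g.max(2)-g.min(2)
pts=[]
for u in range(290,351,2):   # first grey row below the orange wood / table
    col=sat[180:235,u]; k=np.argmax(col<30)
    if col[k]<30: pts.append((u,180+k-.5))
pts=np.array(pts); print(pts[::5].tolist())
w=ray(c,pts,Z); f=circ(w); print(f, f[0]-T[:2,3])
# fixed-radius centre
from scipy.optimize import least_squares
s=least_squares(lambda p:np.hypot(*(w-p).T)-24,T[:2,3],loss='soft_l1'); d=s.x-T[:2,3]; print(s.x,abs(s.fun).mean(),"tool y,z:",T[:2,1]@d,T[:2,2]@d)
P=s.x; S=np.array([491.5,290.6]); print("shift to sleeve",S-P,"TCP there",T[:2,3]+S-P)
```

```text
[[290.0, 207.5], [300.0, 198.5], [310.0, 193.5], [320.0, 191.5], [330.0, 193.5], [340.0, 198.5], [350.0, 209.5]]
(array([ 511.8, -293.5]), 20.7, 31, 0.24) [5.71203041 1.21690872]
[ 508.31172268 -294.75549449] 0.45297089846568767 tool y,z: 2.091015702509966 0.7577715484273646
shift to sleeve [-16.81172268 585.35549449] TCP there [489.27624691 290.63858577]
```

{"op": "carry_out", "data": {"rows": [[0,20,5,0],[0,55,5,0],[-1,93,5,0],[-2,131,5,0],[-3,169,5,0],[-4,207,5,0],[-5,245,5,0],[-6,283,5,0],[-7,321,5,0],[-8,359,5,0],[-9,397,5,0],[-10,435,5,0],[-11,473,5,0],[-12,511,5,0],[-13,545,5,0],[-14,570,5,0],[-15,582,5,0],[-15,585,5,0],[-15,585,5,0],[-15,585,5,0]]}}

```text
time: 17.05
tool_pos: [491.1, 289.1, 238.8]
tcp_rot: [3.089, 1.569, 1.848]
contact_force: [-0.1, 0.2, -5.4]
grip_width: 31.6
```

{"op": "carry_out", "data": {"rows": [[0,0,-12,0],[0,0,-26,0],[0,0,-36,0],[0,0,-40,0],[0,0,-40,0],[0,0,-40,0],[0,0,-40,0],[0,0,-40,0]]}}

```text
time: 17.72
tool_pos: [491.5, 289.2, 199.6]
tcp_rot: [2.484, 1.568, 1.243]
contact_force: [0.9, -0.1, -5.4]
grip_width: 31.0
```

Run:
```python
from h import *
T=tool(); c=cam("wrist"); np.savez("w8.npz",K=c[0],d=c[1],P=c[2],T=T)
im=capture("wrist")[:,:,::-1]; cv2.imwrite("pics/w8.png",im)
s=capture("side")[:,:,::-1]; cv2.imwrite("pics/s8.png",s)
print(T.round(4).tolist())
a=cv2.resize(cv2.convertScaleAbs(im[150:250,265:375],alpha=1.3),None,fx=4,fy=4,interpolation=2)
b=cv2.resize(s[95:195,240:310],None,fx=4,fy=4,interpolation=2)
cv2.imwrite("pics/c8.png",np.hstack([a,b])); print(a.shape,b.shape)
```

```text
[[0.0009, 0.9462, 0.3237, 491.5383], [0.0026, 0.3237, -0.9462, 289.1562], [-1.0, 0.0017, -0.0022, 199.5823], [0.0, 0.0, 0.0, 1.0]]
(400, 440, 3) (400, 280, 3)
```

I've viewed 12 pictures, so I go on with numbers only. I'll find the edges of the sleeve, shank and collar in the side picture, and the arc profile in the wrist picture.

Run:
```python
from h import *
s=cv2.imread("pics/s8.png"); c=cam("side"); g=s.astype(float)
# horizontal edge midpoints, relative to projected axis of nominal sleeve centre
S=[491.5,290.6]
for n,Z,r in [("sleeve",40,25),("sleeve",55,25),("sleeve",70,25),("sleeve",85,25),("shank",133,15),("shank",142,15),("shank",150,15),("shank",157,15),("collar",172,24),("collar",176,24)]:
    u,v=proj(c,[[*S,Z]])[0]; row=g[int(round(v))]; w=r*.311
    d=np.abs(np.diff(row,axis=0)).sum(1); x=np.arange(len(d))+.5
    def e(a):
        k=(abs(x-a)<3); return (x[k]*d[k]**2).sum()/(d[k]**2).sum(), d[k].max()
    L,R=e(u-w),e(u+w); print(n,Z,round(v,1),"mid-u",round((L[0]+R[0])/2-u,2),"w",round(R[0]-L[0],1),"exp",round(2*w,1),"str",L[1].round(),R[1].round())
# wrist profile
im=cv2.imread("pics/w8.png"); 
for u in (312,320,328): print(u,[tuple(int(q) for q in im[v,u]) for v in range(172,206,2)])
z=np.load("w8.npz"); cw=(z['K'],z['d'],z['P']); T=z['T']; y=T[:2,1]
t=T[:2,3]
print("collar top edge offsets -1,0,1,2:",[proj(cw,[[*(t+(24+k)*y),T[2,3]-17.4]])[0].round(1).tolist() for k in(-1,0,1,2)])
print("rim near edge, S:",proj(cw,[[*(np.array(S)+25*y),110],[*(np.array(S)+16.5*y),110]]).round(1).tolist())
```

```text
sleeve 40 167.6 mid-u -0.08 w 15.6 exp 15.6 str 116.0 69.0
sleeve 55 163.8 mid-u 0.56 w 14.5 exp 15.6 str 118.0 81.0
sleeve 70 159.9 mid-u 0.63 w 14.8 exp 15.6 str 157.0 90.0
sleeve 85 155.9 mid-u 0.74 w 14.6 exp 15.6 str 173.0 83.0
shank 133 143.0 mid-u 0.49 w 8.6 exp 9.3 str 178.0 139.0
shank 142 140.6 mid-u 0.62 w 8.6 exp 9.3 str 205.0 143.0
shank 150 138.4 mid-u 0.61 w 8.8 exp 9.3 str 149.0 150.0
shank 157 136.4 mid-u 0.34 w 10.2 exp 9.3 str 100.0 104.0
collar 172 132.2 mid-u 0.78 w 14.4 exp 14.9 str 149.0 141.0
collar 176 131.1 mid-u 0.83 w 14.4 exp 14.9 str 148.0 142.0
312 [(89, 96, 103), (144, 157, 166), (241, 248, 250), (248, 252, 252), (243, 250, 252), (233, 243, 248), (198, 213, 225), (176, 185, 202), (106, 110, 121), (78, 80, 87), (77, 81, 87), (72, 75, 81), (77, 80, 86), (142, 150, 162), (192, 203, 220), (192, 202, 219), (195, 206, 222)]
320 [(100, 107, 114), (184, 197, 202), (249, 252, 252), (248, 252, 252), (241, 249, 252), (227, 238, 245), (146, 157, 169), (177, 187, 204), (110, 117, 128), (79, 84, 92), (76, 79, 89), (76, 80, 85), (112, 119, 127), (193, 203, 220), (194, 205, 221), (189, 201, 218), (177, 187, 202)]
328 [(105, 112, 118), (111, 121, 128), (224, 234, 233), (251, 253, 252), (248, 252, 252), (240, 248, 251), (231, 241, 247), (169, 184, 197), (82, 85, 93), (79, 82, 90), (75, 79, 87), (76, 80, 89), (83, 88, 94), (97, 103, 112), (84, 86, 93), (80, 85, 92), (80, 83, 90)]
collar top edge offsets -1,0,1,2: [[318.8, 197.6], [318.8, 196.0], [318.8, 194.3], [318.8, 192.6]]
rim near edge, S: [[317.6, 173.2], [317.6, 183.5]]
```

The wrist profile at u=320 puts the rim's near edge at v≈173.5 (predicted 173.2) and the collar top's near edge at v≈196 (so the punch is about 0 off the TCP). The earlier 2 mm offset came from the collar's lower edge being picked instead of its top. The side view has the shank and sleeve coaxial to about 1 mm. The correction is about (0,+1.8) mm, then a slow descent.

{"op": "carry_out", "data": {"rows": [[0,1.8,0,0],[0,1.8,0,0],[0,1.8,-4,0],[0,1.8,-8,0],[0,1.8,-11,0],[0,1.8,-14,0],[0,1.8,-17,0],[0,1.8,-20,0],[0,1.8,-23,0],[0,1.8,-23,0],[0,1.8,-23,0]]}}

```text
time: 18.73
tool_pos: [491.3, 291.0, 176.2]
tcp_rot: [2.75, 1.569, 1.509]
contact_force: [-0.3, -0.9, -4.3]
grip_width: 31.6
```

The punch is 10 mm in with no resistance.

{"op": "carry_out", "data": {"rows": [[0,0,-4,0],[0,0,-8,0],[0,0,-12,0],[0,0,-16,0],[0,0,-20,0],[0,0,-24,0],[0,0,-27,0],[0,0,-30,0],[0,0,-32,0],[0,0,-32,0],[0,0,-32,0]]}}

```text
time: 19.65
tool_pos: [491.3, 291.0, 144.1]
tcp_rot: [2.793, 1.569, 1.552]
contact_force: [-0.2, -1.0, -4.5]
grip_width: 31.0
```

{"op": "carry_out", "data": {"rows": [[0,0,-1.5,0],[0,0,-3,0],[0,0,-4,0],[0,0,-4,0],[0,0,-4,0]]}}

```text
time: 20.07
tool_pos: [491.8, 291.1, 141.4]
tcp_rot: [2.181, 1.567, 0.94]
contact_force: [-1.5, -0.6, 5.0]
grip_width: 31.7
```

The collar is on the rim: z is 141.4 as predicted, with upward contact. I'll release and rise.

{"op": "carry_out", "data": {"hand": 70, "rows": [[0,0,0,0],[0,0,0,0],[0,0,0,0],[0,0,0,0],[0,0,0,0],[0,0,0,0],[0,0,0,0],[0,0,0,0],[0,0,0,0]]}}

```text
time: 20.82
tool_pos: [491.8, 291.1, 141.3]
tcp_rot: [2.197, 1.567, 0.956]
contact_force: [0.5, 0.1, 0.0]
grip_width: 69.8
```

{"op": "carry_out", "data": {"rows": [[0,0,8,0],[0,0,25,0],[0,0,50,0],[0,0,80,0],[0,0,110,0],[0,0,125,0],[0,0,130,0],[0,0,130,0],[0,0,130,0],[0,0,130,0]]}}

```text
time: 21.65
tool_pos: [491.1, 290.8, 269.7]
tcp_rot: [-3.021, 1.569, 2.021]
contact_force: [-0.1, -1.4, -0.6]
grip_width: 70.1
```

Run:
```python
from h import *
T=tool(); c=cam("side"); s=capture("side"); cv2.imwrite("pics/s9.png",s[:,:,::-1]); g=s.astype(float)
s0=cv2.imread("pics/side0.png")[:,:,::-1].astype(int)
print(T[:3,3],get_obs()['contact_force'])
S=[491.5,290.6]
for n,Z,r in [("sleeve",55,25),("sleeve",70,25),("sleeve",85,25),("sleeve",97,25),("collar",115,24),("collar",119,24),("handle",140,16),("handle",155,16),("handle",170,16),("handle",183,16)]:
    u,v=proj(c,[[*S,Z]])[0]; row=g[int(round(v))]; w=r*.311
    d=np.abs(np.diff(row,axis=0)).sum(1); x=np.arange(len(d))+.5
    e=lambda a:(lambda k:(x[k]*d[k]**2).sum()/(d[k]**2).sum())(abs(x-a)<2.5)
    L,R=e(u-w),e(u+w); print(n,Z,"mid-u",round((L+R)/2-u,2),"w",round(R-L,1),"exp",round(2*w,1))
u,v=proj(c,[[*S,188]])[0]; print("handle top expected",u,v)
for vv in range(int(v)-7,int(v)+32): print(vv,s[vv,int(round(u))].tolist(),end=' ')
print()
df=(abs(s.astype(int)-s0).max(2)>60).astype(np.uint8); df[:, :215]=0
n,l,st,ce=cv2.connectedComponentsWithStats(cv2.morphologyEx(df,2,np.ones((3,3)))); print(st[1:][st[1:,4]>15])
```

```text
[491.13705448 290.81792349 269.68665478] [ 0.72948368 -0.44988154 -0.56129126]
sleeve 55 mid-u 0.55 w 14.5 exp 15.6
sleeve 70 mid-u 0.62 w 14.8 exp 15.6
sleeve 85 mid-u 0.76 w 14.6 exp 15.6
sleeve 97 mid-u 0.6 w 14.5 exp 15.6
collar 115 mid-u 0.27 w 13.5 exp 14.9
collar 119 mid-u 0.36 w 13.4 exp 14.9
handle 140 mid-u 0.54 w 9.0 exp 10.0
handle 155 mid-u 0.43 w 9.2 exp 10.0
handle 170 mid-u 0.57 w 9.6 exp 10.0
handle 183 mid-u 0.45 w 8.4 exp 10.0
handle top expected 275.3694274043629 127.70586339800535
120 [85, 61, 38] 121 [86, 61, 38] 122 [86, 62, 39] 123 [85, 61, 38] 124 [78, 55, 34] 125 [190, 140, 88] 126 [203, 150, 93] 127 [140, 103, 65] 128 [82, 61, 39] 129 [77, 58, 37] 130 [86, 63, 40] 131 [88, 65, 42] 132 [86, 64, 42] 133 [84, 62, 40] 134 [86, 64, 40] 135 [85, 63, 40] 136 [86, 63, 40] 137 [86, 64, 40] 138 [87, 64, 41] 139 [87, 64, 42] 140 [88, 65, 42] 141 [87, 65, 41] 142 [88, 66, 41] 143 [89, 66, 42] 144 [88, 65, 41] 145 [89, 66, 42] 146 [89, 66, 42] 147 [91, 66, 43] 148 [76, 60, 47] 149 [72, 62, 55] 150 [73, 63, 56] 151 [74, 63, 57] 152 [74, 63, 55] 153 [84, 75, 65] 154 [84, 75, 66] 155 [84, 74, 65] 156 [85, 76, 67] 157 [85, 75, 66] 158 [85, 75, 66] 
[[ 215    0   28   12  287]
 [ 247    0   51  109 2291]
 [ 263   50    6    4   22]
 [ 271  127   14   23  230]
 [ 270  153   16   16  174]
 [ 215  161   48   30  656]
 [ 323  184   22   34  444]
 [ 303  260   19   21  155]
 [ 312  274   14    9   54]]
```

The handle is upright, with side mid-lines within 0.3 px of the sleeve's. Its height is as expected, and only the sleeve, the punch and the arm with its shadow changed in the side view. Handing in.

```bash
python3 -c "
from plant import *
print(close_job())"
```

```text
the job is handed in; nothing more can be done
None
```

The rivet-setting post is set up, and I handed the job in at about 22 s of the 72 s allowed. The hand-in reports no verdict.

- **Sleeve:** I pushed the wide sleeve down over the thick spigot under control and let go. The tool stopped at the expected height (80 mm) with about 8 N upward. A later view showed the sleeve upright on the plate with the fingers clear.
- **Punch:** I slid the thick punch into the sleeve until its collar met the rim, then released it. The tool height was 141.4 mm as predicted, with contact felt.
- **Last checks (side camera):** The punch and sleeve mid-lines agreed within about 0.5 px, roughly 1.5 mm. The handle was upright and at the right height. No movement of other objects showed in the part of the side view I compared, the far-left strip excluded.
- **Disagreement:** A first in-hand measurement put the punch about 2 mm off. It came from picking the collar's lower edge, and I corrected it before insertion.
- **Limit:** I used all 12 picture views before the insertion, so the last checks were numeric only.

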